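# Restock the socket chest and hold its sprung lid just below balance

## Robot

A 7-joint arm with a two-finger parallel gripper is mounted at the origin on the work surface. World frame = base frame: x ahead of the robot, y to its left, z up, the work surface at z = 0. Lengths are in m, angles in rad, forces in N, time in s.
With the tool pointing down it reaches from about 0.4 to 0.85 m from the base axis. Payload 4.5 kg.
Tool frame: the origin (TCP) lies at the centre of the arm's flange, where the gripper is bolted on; the fingertips stand 166 mm ahead of it and the grasp point (between the pads) lies 147 mm ahead of it (r.grip_depth is the distance from the TCP to the grasp point, in m); z points along the fingers, y is the line along which they close (so a half turn about z gives the same grasp; the last joint's range is limited). The gripper opens to 88 mm and grips with 3 to 60 N. Pads are 18 mm wide; open, the fingers measure 123 mm over their backs; the gripper's body (75 mm by 187 mm) begins 45 mm behind the grasp point.
Start: joints at [-1.228, 0.689, -0.195, 1.565, 0.157, 0.902, -0.215], TCP at [0.19, 0.595, 0.405] pointing down, gripper open.
Joint ranges: [-3.01, 3.01], [-0.46, 2.08], [-1.47, 1.51], [0.13, 2.56], [-1, 4.14], [0.04, 2.09], [-2.66, 2.66]. Speed limits (rad/s): [2.57, 2.57, 3.14, 3.14, 3.14, 3.14, 3.14].

## Interface

Orientations are given as a unit quaternion [x, y, z, w].
In Python, from plant import status, cams, r, finder gives the robot as it stands.
- The arm moves only by the tool play_rows, never from a script. Its argument "rows" is a list of rows, each a list of 7 numbers: the opening in per cent of the stroke, from 0 (shut) to 100 (fully open), then the shift along the tool's x, y, z in m, then the turn, a rotation vector about the tool's x, y, z in degrees. A call has 1 to 8 rows; each row shifts and turns the commanded pose from where the row before left it, along the tool's axes as they then stand; what a row does not reach is not made up. A row lasts 1/8 s, in which the tool goes at most 62.5 mm and 10.7 degrees, less where a joint would pass 70% of its speed; a pose out of reach is approached as far as the arm can. A call with a gripper value outside its range is refused whole. The fingers move at their own pace and stop on an object; "grip_force" is the grip in N (left out, the last holds). Time passes only in rows, so rows that do not move let the fingers close. It gives the time, the measured TCP pose, the force, the opening and the grip force at its end, in the units of the state.
- status.get_state(): the state, without advancing time (a new reading comes with each control period).
- cams.snapshot(name): name is "side" or "top"; returns the picture (480x640x3 uint8, red, green, blue); there is no depth.
- cams.camera_params(name): a dict with "vfov" (degrees; the focal length in pixels is half the picture's height over the tangent of half this angle, whatever the lens; pixels are square), "cx", "cy" (the principal point, pixels), "distortion" ([k1, k2, p1, p2, k3] as OpenCV has them; the pictures are not rectified), "R" (3x3) and "t" (3): a world point X has camera coordinates R X + t. Camera axes: x right, y down, z forward; pixel columns grow to the right and rows downward; lengths in m; the calibration is good to about 2 mm. A picture is of the moment at which its call begins. camera_params takes no time and is no camera call.
- r.finish_job(): hands the job in; it is judged then, once.
Trained networks look in the newest picture that a camera, given by its name, has taken for a name from the list of things; names that differ only in an ending like _2 or _b are one class to them, and where a whole thing is asked for, a point or a joint stands for the part that bears it (a point fixed in the world has none). Each returns a list of dicts, best first, with "score" (0 to 1); they miss things now and then, are a little off and sometimes report something else, mostly with a low value. They report only what shows in the picture. A call takes as long as a camera call.
- finder.spot_in(camera, label): "at" ([x, y, z] in m, in the coordinates of the camera as it stood for that picture, good to about 4 mm: the middle of the surface that is visible of it).
- finder.regions_of(camera, label): "mask" (480x640 bool, what is visible of it).
The state is a dict: "clock": time; "q": joint angles; "qd": joint speeds; "joint_torque": joint torques, N m; "tool_pos": TCP position; "eef_rot": TCP orientation; "contact_force": force on the tool from outside, world axes, zero at the start; "moment": the same for the moment, N m; "opening": opening from 0.0 (shut) to 1.0 (fully open); "finger_force": force on a finger pad.
Only numpy, scipy, OpenCV 4.12 (cv2) and the standard library are available. Lean on these libraries where they do the work, as an engineer would, in place of code of your own. Each camera call takes 0.05 s, during which the arm holds its last target. There are 200 camera calls.

## Task

Restock the socket chest: lift its sprung lid (it has a grip on its front edge) until it is past its balance point and the spring keeps it open, then stand the two loose sockets from the bench in the two empty pockets, leaving the stowed sockets in theirs and the other things on the bench undisturbed. Then bring the lid back down over its balance point and hold it just below, a few degrees under the balance where it weighs next to nothing and would fall shut if let go. Finish while still holding it there, ready to shut, so that I can check the set.

Things in the scene. Friction and masses are not known exactly. Their poses are not given: they have to be found in the camera images.
- lid (a joint): lid angle, rad: 0 shut (level), growing as it opens, 1.50 at its stop. Hinge springs carry most of its weight; its balance point is at 1.05 (60 degrees): below it the lid falls shut by itself, above it the springs swing it up to the stop, damped, and keep it there. Lifting it from shut takes about 3 N at the grip, under 1 N near balance
- lid_grip (a point): middle of the black moulded grip that juts 42 mm out from the middle of the lid's free edge, robot's side; 40 mm wide along the hinge, 14 mm thick; this point is 28 mm out from the edge. x square to the hinge, towards it, in the lid's plane; y along the hinge; z out of the lid's top (up when shut). Shut, it is 105 mm above the bench; it swings about the hinge at radius 204 mm
- lid_hinge (a point): middle of the lid's hinge axis, on the chest's far side, 101 mm above the bench; does not move; y along the axis, x level, away from the grip side, z up. The lid is a 10 mm plate, 176 mm deep, 308 mm wide; shut, its underside is at this height
- chest: grey steel socket chest, fixed to the bench, open under its lid: 170 mm deep (x), 300 mm wide along the hinge (y), 100 mm high, 4 mm walls, origin under its middle; the hinge is 87 mm behind (+x) its middle, the grip on the -x side faces the robot
- pocket1_mouth (a point): mouth centre (level with the block's top, 34 mm above the bench) of the round hole in one of five identical plywood pocket blocks in a row across the chest, parallel to the hinge and 99 mm in front of it; hole 32 mm wide, 24 mm deep, 47 mm from the next; z up. Three pockets hold a socket, two are empty; which ones changes
- pocket2_mouth (a point): mouth centre (level with the block's top, 34 mm above the bench) of the round hole in one of five identical plywood pocket blocks in a row across the chest, parallel to the hinge and 99 mm in front of it; hole 32 mm wide, 24 mm deep, 47 mm from the next; z up. Three pockets hold a socket, two are empty; which ones changes
- pocket3_mouth (a point): mouth centre (level with the block's top, 34 mm above the bench) of the round hole in one of five identical plywood pocket blocks in a row across the chest, parallel to the hinge and 99 mm in front of it; hole 32 mm wide, 24 mm deep, 47 mm from the next; z up. Three pockets hold a socket, two are empty; which ones changes
- pocket4_mouth (a point): mouth centre (level with the block's top, 34 mm above the bench) of the round hole in one of five identical plywood pocket blocks in a row across the chest, parallel to the hinge and 99 mm in front of it; hole 32 mm wide, 24 mm deep, 47 mm from the next; z up. Three pockets hold a socket, two are empty; which ones changes
- pocket5_mouth (a point): mouth centre (level with the block's top, 34 mm above the bench) of the round hole in one of five identical plywood pocket blocks in a row across the chest, parallel to the hinge and 99 mm in front of it; hole 32 mm wide, 24 mm deep, 47 mm from the next; z up. Three pockets hold a socket, two are empty; which ones changes
- socket1_mid (a point): centre, half-way up, of one of five identical deep impact sockets: dark steel, 70 mm tall, 28 mm across its lower 34 mm, 25 mm across its upper 36 mm, about 180 g, z up along its axis. Three stand in pockets with 46 mm showing (centre 11 mm above the mouth); two stand loose on the bench, one each side of the chest
- socket2_mid (a point): centre, half-way up, of one of five identical deep impact sockets: dark steel, 70 mm tall, 28 mm across its lower 34 mm, 25 mm across its upper 36 mm, about 180 g, z up along its axis. Three stand in pockets with 46 mm showing (centre 11 mm above the mouth); two stand loose on the bench, one each side of the chest
- socket3_mid (a point): centre, half-way up, of one of five identical deep impact sockets: dark steel, 70 mm tall, 28 mm across its lower 34 mm, 25 mm across its upper 36 mm, about 180 g, z up along its axis. Three stand in pockets with 46 mm showing (centre 11 mm above the mouth); two stand loose on the bench, one each side of the chest
- socket4_mid (a point): centre, half-way up, of one of five identical deep impact sockets: dark steel, 70 mm tall, 28 mm across its lower 34 mm, 25 mm across its upper 36 mm, about 180 g, z up along its axis. Three stand in pockets with 46 mm showing (centre 11 mm above the mouth); two stand loose on the bench, one each side of the chest
- socket5_mid (a point): centre, half-way up, of one of five identical deep impact sockets: dark steel, 70 mm tall, 28 mm across its lower 34 mm, 25 mm across its upper 36 mm, about 180 g, z up along its axis. Three stand in pockets with 46 mm showing (centre 11 mm above the mouth); two stand loose on the bench, one each side of the chest
- battery: bystander: black cordless-tool battery pack, 115 x 75 x 63 mm, origin under its middle; leave alone
- tape: bystander: roll of pale tape lying flat, 104 mm across and 48 mm high, origin under its middle; leave alone
- wrench: bystander: combination wrench lying flat, 190 mm long, x along it, origin under its middle; leave alone

How it is judged:
On the way, in this order (a step that is already met when the one before it is completed fails the run):
1. the lid is past its balance point and stays open without the robot touching it (value of joint lid above 1.3 rad and contact force between each of the arm, the fingers and lid below 0.1 N), for 0.2 s.
2. all five sockets stand in the five pockets, fully home, the lid still open (horizontal distance between socket1_mid and pocket1_mouth below 0.006 m and z of socket1_mid in the frame of pocket1_mouth below 0.016 m and angle between each of socket1_mid, socket2_mid, socket3_mid's own z axis and vertical below 0.12 rad and horizontal distance between socket2_mid and pocket2_mouth below 0.006 m and z of socket2_mid in the frame of pocket2_mouth below 0.016 m and horizontal distance between socket3_mid and pocket3_mouth below 0.006 m and z of socket3_mid in the frame of pocket3_mouth below 0.016 m and (((horizontal distance between socket4_mid and pocket4_mouth below 0.006 m and z of socket4_mid in the frame of pocket4_mouth below 0.016 m and angle between socket4_mid's own z axis and vertical below 0.12 rad) and (horizontal distance between socket5_mid and pocket5_mouth below 0.006 m and z of socket5_mid in the frame of pocket5_mouth below 0.016 m and angle between socket5_mid's own z axis and vertical below 0.12 rad)) or ((horizontal distance between socket4_mid and pocket5_mouth below 0.006 m and z of socket4_mid in the frame of pocket5_mouth below 0.016 m and angle between socket4_mid's own z axis and vertical below 0.12 rad) and (horizontal distance between socket5_mid and pocket4_mouth below 0.006 m and z of socket5_mid in the frame of pocket4_mouth below 0.016 m and angle between socket5_mid's own z axis and vertical below 0.12 rad))) and value of joint lid above 1.3 rad and contact force between the fingers and socket4 below 0.1 N and contact force between the fingers and socket5 below 0.1 N), for 0.2 s.
At the end, for the whole second after the job is handed in: The robot holds the lid still (contact over 0.3 N, under 0.06 rad/s) at 2 to 15 degrees below balance (0.79 to 1.02 rad), and one socket stands fully home in each of the five pockets (within 6 mm of its axis, under 5 mm proud, tilt under 7 degrees) (value of joint lid between 0.79 and 1.02 rad and velocity of joint lid between -0.06 and 0.06 rad/s and contact force between any of the fingers, the arm and lid above 0.3 N and horizontal distance between socket1_mid and pocket1_mouth below 0.006 m and z of socket1_mid in the frame of pocket1_mouth below 0.016 m and angle between each of socket1_mid, socket2_mid, socket3_mid's own z axis and vertical below 0.12 rad and horizontal distance between socket2_mid and pocket2_mouth below 0.006 m and z of socket2_mid in the frame of pocket2_mouth below 0.016 m and horizontal distance between socket3_mid and pocket3_mouth below 0.006 m and z of socket3_mid in the frame of pocket3_mouth below 0.016 m and (((horizontal distance between socket4_mid and pocket4_mouth below 0.006 m and z of socket4_mid in the frame of pocket4_mouth below 0.016 m and angle between socket4_mid's own z axis and vertical below 0.12 rad) and (horizontal distance between socket5_mid and pocket5_mouth below 0.006 m and z of socket5_mid in the frame of pocket5_mouth below 0.016 m and angle between socket5_mid's own z axis and vertical below 0.12 rad)) or ((horizontal distance between socket4_mid and pocket5_mouth below 0.006 m and z of socket4_mid in the frame of pocket5_mouth below 0.016 m and angle between socket4_mid's own z axis and vertical below 0.12 rad) and (horizontal distance between socket5_mid and pocket4_mouth below 0.006 m and z of socket5_mid in the frame of pocket4_mouth below 0.016 m and angle between socket5_mid's own z axis and vertical below 0.12 rad)))); the arm keeps its last pose, push and grip.
It fails at once if a bystander (battery, tape or wrench) is moved more than 25 mm (distance of any of battery, tape, wrench from where it was at the start of the episode above 0.025 m).
It fails at once if a socket that was stowed from the start is taken out of its pocket (z of socket1_mid in the frame of pocket1_mouth above 0.03 m or z of socket2_mid in the frame of pocket2_mouth above 0.03 m or z of socket3_mid in the frame of pocket3_mouth above 0.03 m).
It also fails if it takes over 69 s, if anything falls off the work surface, if the arm or the gripper's body presses on something with over 40 N, if the wrist force passes 120 N, or if a joint passes its speed limit or range.

## Working session

There is one attempt and no reset: what is moved stays moved. The work goes in short steps, Python scripts to look and compute and a tool call to move; the robot and the scene stay as the last step left them, time stands still between calls to the robot, and variables do not carry over. Pictures are saved under pics/ and viewed, at most 10 in all, crops included, and the job is handed in when it is done.

Besides the shell and the picture viewer there is one more tool, called as name(argument=value, ...) on one line, values as JSON. play_rows: Moves the arm, as the interface text tells. Its arguments: {"type":"object","properties":{"rows":{"type":"array","items":{"type":"array","items":{"type":"number"}}},"grip_force":{"type":"number"}},"required":["rows"]}

```bash
ls; mkdir -p pics; cat > h.py <<'E'
import numpy as np, cv2
from plant import status, cams, r, finder
from scipy.spatial.transform import Rotation as R
def K(n):
    p=cams.camera_params(n); f=240/np.tan(np.radians(p['vfov'])/2)
    return np.array([[f,0,p['cx']],[0,f,p['cy']],[0,0,1]]),np.array(p['distortion'],float),np.array(p['R']),np.array(p['t'])
def ray(n,uv,z):
    "world point at height z seen at pixel uv"
    k,d,Rm,t=K(n); u=cv2.undistortPoints(np.array([[uv]],float),k,d)[0,0]
    c=-Rm.T@t; v=Rm.T@np.array([u[0],u[1],1]); return c+v*(z-c[2])/v[2]
def pix(n,X):
    k,d,Rm,t=K(n); return cv2.projectPoints(np.atleast_2d(np.array(X,float)),cv2.Rodrigues(Rm)[0],t,k,d)[0][:,0]
def world(n,c):
    k,d,Rm,t=K(n); return Rm.T@(np.array(c)-t)
def snap(n,f=None):
    im=cams.snapshot(n)
    if f: cv2.imwrite('pics/'+f,im[:,:,::-1])
    return im
E
python3 - <<'E'
from h import *
np.set_printoptions(precision=3,suppress=True)
s=status.get_state(); print(s['tool_pos'],R.from_quat(s['eef_rot']).as_matrix(),s['clock'],s['contact_force'])
for n in('side','top'):
    snap(n,n+'1.png'); k,d,Rm,t=K(n); print(n,-Rm.T@t,Rm[2],d)
    for l in('lid_grip','lid','chest','socket1_mid','battery','tape','wrench'):
        for o in finder.spot_in(n,l): print(l,round(o['score'],2),world(n,o['at']))
E
```

```text
pics
[0.19  0.595 0.404] [[-0.953  0.304 -0.   ]
 [ 0.304  0.953 -0.002]
 [-0.    -0.002 -1.   ]] 0.0 [ 0.515 -1.133  0.671]
side [ 0.309 -0.798  0.761] [ 0.195  0.744 -0.639] [-0.095  0.     0.     0.     0.   ]
lid_grip 0.98 [0.547 0.025 0.112]
chest 0.77 [ 0.539 -0.008  0.11 ]
battery 0.6 [0.613 0.372 0.044]
tape 0.72 [ 0.642 -0.438  0.039]
wrench 0.92 [ 0.359 -0.033  0.012]
top [0.313 0.019 1.665] [ 0.139 -0.002 -0.99 ] [-0.082  0.     0.     0.     0.   ]
lid_grip 0.67 [0.549 0.06  0.109]
lid 0.77 [0.549 0.054 0.114]
chest 0.87 [0.548 0.06  0.112]
battery 0.68 [0.616 0.389 0.056]
battery 0.34 [0.407 0.308 0.067]
tape 0.97 [ 0.64  -0.429  0.045]
wrench 0.79 [ 0.357 -0.032  0.004]
```

View pics/side1.png

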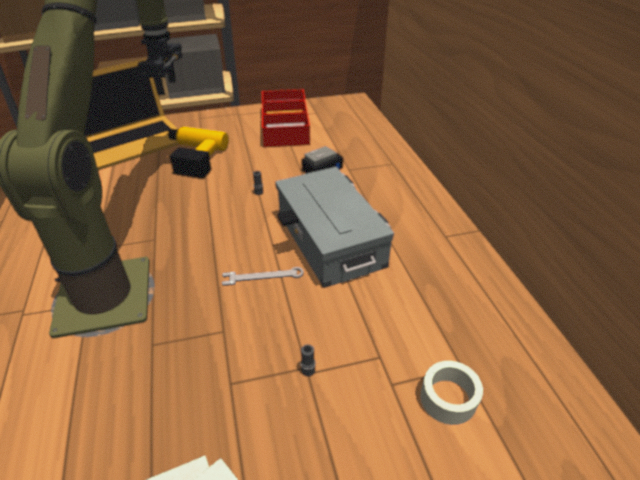

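View pics/top1.png

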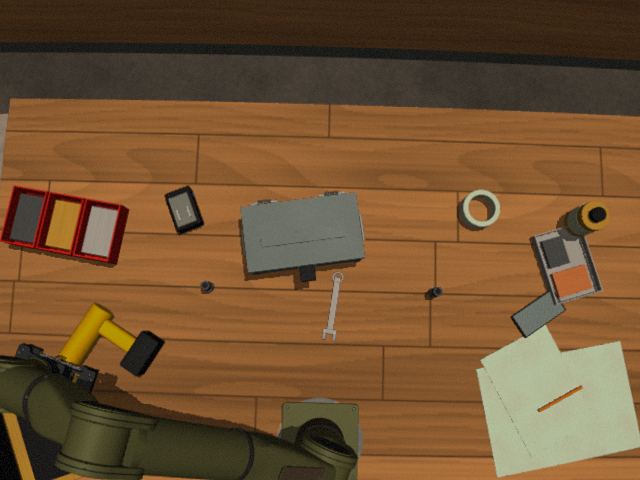

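The side view shows the closed chest with loose sockets at about (258,182) and (307,360). In the top view the grip is at about (307,272) and the sockets are at (207,287) and (434,293). The wrench lies from (338,275) to (329,338).

```bash
python3 - <<'E'
from h import *
np.set_printoptions(precision=4,suppress=True)
im=snap('top')
for l in('lid','lid_grip','chest','socket1_mid','wrench','battery','tape'):
    for o in finder.regions_of('top',l)[:4]:
        m=o['mask'].astype(np.uint8); print(l,round(o['score'],2),m.sum(),cv2.boundingRect(m))
        if l in('lid','chest'):
            b=cv2.boxPoints(cv2.minAreaRect(cv2.findNonZero(m)))
            W=np.array([ray('top',p,.111)[:2] for p in b]); print(b,W,np.linalg.norm(W-np.roll(W,1,0),axis=1),W.mean(0))
        ys,xs=np.nonzero(m); print(xs.mean(),ys.mean(),ray('top',(xs.mean(),ys.mean()),.105 if 'lid' in l else 0.035))
snap('side')
for o in finder.regions_of('side','socket1_mid'):
    m=o['mask']; ys,xs=np.nonzero(m); print('side',o['score'],m.sum(),xs.mean(),ys.mean(),ray('side',(xs.mean(),ys.mean()),.035))
for o in finder.spot_in('top','socket1_mid')+finder.spot_in('top','socket4_mid'): print(world('top',o['at']),o['score'])
cv2.imwrite('pics/crop1.png',cv2.resize(im[170:345,185:450,::-1],None,fx=3,fy=3,interpolation=cv2.INTER_CUBIC))
E
```

```text
lid 0.87 8234 (240, 192, 125, 90)
[[238.6143 205.2218]
 [357.0341 191.2901]
 [366.7474 273.8532]
 [248.3276 287.785 ]] [[ 0.6192  0.23  ]
 [ 0.6656 -0.0818]
 [ 0.4473 -0.1111]
 [ 0.4024  0.1948]] [0.2196 0.3152 0.2204 0.3092] [0.5336 0.058 ]
301.9044206946806 233.52793296089385 [0.5493 0.0608 0.105 ]
lid_grip 0.82 8063 (240, 192, 125, 90)
301.8799454297408 233.42366364876597 [0.5496 0.0608 0.105 ]
chest 0.87 8664 (240, 191, 125, 91)
[[235.7887 202.8363]
 [357.9772 187.3203]
 [368.8753 273.1428]
 [246.6868 288.6588]] [[ 0.6254  0.2378]
 [ 0.6765 -0.0841]
 [ 0.4493 -0.1166]
 [ 0.4     0.199 ]] [0.2286 0.3259 0.2295 0.3194] [0.5378 0.059 ]
301.8043628808864 233.2982456140351 [0.5605 0.0629 0.035 ]
chest 0.35 430 (322, 272, 20, 68)
[[321.4988 337.8447]
 [328.4235 270.9059]
 [341.6953 272.2788]
 [334.7706 339.2176]] [[ 0.2796  0.002 ]
 [ 0.4522 -0.0113]
 [ 0.4496 -0.0459]
 [ 0.277  -0.0321]] [0.0342 0.1731 0.0347 0.1731] [ 0.3646 -0.0218]
332.4906976744186 308.2139534883721 [ 0.3581 -0.0264  0.035 ]
socket1_mid 0.56 8328 (241, 191, 123, 90)
301.6640249759846 233.12800192122958 [0.561  0.0633 0.035 ]
socket1_mid 0.4 1190 (165, 185, 39, 47)
184.10840336134453 208.28991596638656 [0.6214 0.3915 0.035 ]
wrench 0.85 504 (322, 272, 21, 69)
332.5138888888889 308.41468253968253 [ 0.3576 -0.0265  0.035 ]
battery 0.79 1288 (164, 185, 41, 49)
184.16071428571428 208.81288819875778 [0.6199 0.3912 0.035 ]
tape 0.6 773 (460, 190, 41, 38)
479.751617076326 208.35834411384218 [ 0.645 -0.43   0.035]
```

View pics/crop1.png

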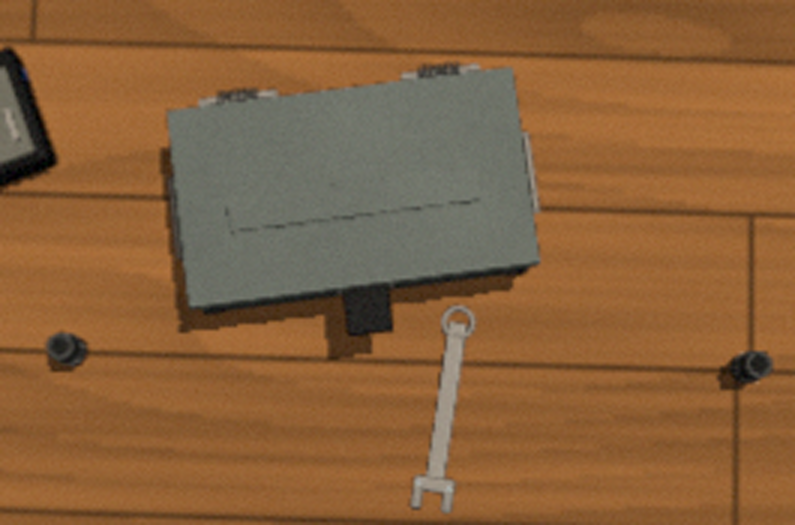

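The crop shows the lid corners at crop (168,111), (513,68), (540,262) and (190,306). The grip spans x 344–392 and y 285–335, and the socket tops are near (67,345) and (760,362).

```bash
python3 - <<'E'
from h import *
from scipy.optimize import least_squares
np.set_printoptions(precision=4,suppress=True)
c2p=lambda c:(np.array(c,float)+.5)/3-.5+np.array([185,170])
C=[(168,111),(513,68),(540,262),(190,306)]
W=np.array([ray('top',c2p(c),.111)[:2] for c in C]); print(W,np.linalg.norm(W-np.roll(W,1,0),axis=1))
# fit lid rectangle: local x from hinge -> grip side ; lid edge at -176 from hinge, grip point at -204
obj=[(0,.154),(0,-.154),(-.176,-.154),(-.176,.154)]
G=[(344,335),(392,331)]  # approx grip outer corners at top z=.112
def P(h,yaw,l): 
    c,s=np.cos(yaw),np.sin(yaw); return np.array([h[0]+c*l[0]-s*l[1],h[1]+s*l[0]+c*l[1]])
def res(p):
    a=[pix('top',[*P(p[:2],p[2],o),.111])[0]-c2p(c) for o,c in zip(obj,C)]
    a+=[pix('top',[*P(p[:2],p[2],o),.112])[0]-c2p(c) for o,c in zip([(-.218,.02),(-.218,-.02)],G)]
    return np.ravel(a)
f=least_squares(res,[.64,.07,-.1]); p=f.x; print('hinge',p,np.degrees(p[2]),f.fun)
print('grip',P(p[:2],p[2],(-.204,0)))
for i in range(-2,3): print('pocket',P(p[:2],p[2],(-.099,i*.047)))
for n,c in(('L',(67,345)),('R',(760,362))):
    q=c2p(c); X=ray('top',q,.07); print(n,X,pix('side',[X,[X[0],X[1],0]]))
# side: dark blobs
im=snap('side'); 
for (x0,y0,x1,y1) in((250,165,266,198),(296,340,320,380)):
    g=im[y0:y1,x0:x1].max(2); m=(g<95).astype(np.uint8); ys,xs=np.nonzero(m); 
    print(m.sum(),xs.min()+x0,xs.max()+x0,ys.min()+y0,ys.max()+y0,xs.mean()+x0,ys.mean()+y0, ray('side',(xs.mean()+x0,ys.mean()+y0),.035))
im=snap('top')
for (x0,y0,x1,y1) in((198,276,218,298),(422,282,445,302)):
    g=im[y0:y1,x0:x1].max(2); m=(g<80).astype(np.uint8); ys,xs=np.nonzero(m); 
    print(m.sum(),xs.min()+x0,xs.max()+x0,ys.min()+y0,ys.max()+y0,xs.mean()+x0,ys.mean()+y0, ray('top',(xs.mean()+x0,ys.mean()+y0),.05))
    print(im[y0:y1,x0:x1].max(2))
E
```

```text
[[ 0.6154  0.2244]
 [ 0.6627 -0.0782]
 [ 0.4912 -0.1049]
 [ 0.4442  0.1975]] [0.1733 0.3063 0.1736 0.306 ]
hinge [0.6405 0.0738 0.1509] 8.645637266853573 [-0.5763 -0.7401  0.1162 -0.355  -0.      0.5609 -0.8164  0.3018  0.9659
  0.3664  0.2972 -0.1882]
grip [0.4389 0.0431]
pocket [ 0.5568 -0.034 ]
pocket [0.5497 0.0124]
pocket [0.5427 0.0589]
pocket [0.5356 0.1054]
pocket [0.5285 0.1518]
L [0.4098 0.3101 0.07  ] [[257.0948 173.246 ]
 [259.2056 193.6853]]
R [ 0.4118 -0.3057  0.07  ] [[308.036  349.1672]
 [308.7772 370.9416]]
153 254 262 172 194 257.437908496732 183.22222222222223 [0.4081 0.3127 0.035 ]
334 298 314 346 375 306.9101796407186 361.26646706586826 [ 0.4086 -0.3069  0.035 ]
126 201 214 282 293 206.5 287.2142857142857 [0.4041 0.3147 0.05  ]
[[152 157 155 160 156 156 159 157 161 158 156 159 159 156 160 155 151 158
  159 157]
 [158 157 162 159 157 159 158 156 154 157 158 162 155 157 154 160 159 156
  156 157]
 [163 166 164 164 161 161 161 161 159 159 159 162 159 157 161 162 159 161
  162 157]
 [162 162 165 163 164 164 161 163 162 166 162 165 164 163 157 161 162 160
  161 156]
 
[... 2851 characters left out ...]
 73  88 101 103 100]
 [144 129  80  65  66  69  67  36  21  24  30  24  12  33  50  68  74  87
  105 123 138 141 135]
 [146 136  86  66  74  72  72  54  22  27  43  31  29  26  42  72 112 146
  149 149 149 148 147]
 [143 144 131  77  65  70  71  59  42  43  44  51  71  79 108 149 149 154
  152 150 152 146 153]
 [141 142 130  77  65  71  65  56  42  56  69 101 141 147 144 152 144 143
  142 148 140 147 149]
 [136 137 129  78  78  73  76  60  50  66  98 135 140 142 138 139 139 142
  140 142 137 144 139]
 [141 139 137 135 133 131 131 108  92 119 139 139 140 132 135 137 137 141
  138 141 132 138 135]
 [145 150 147 148 148 143 144 120  98 127 148 149 147 146 145 144 143 143
  144 145 143 145 142]]
```

```bash
cat >> h.py <<'E'
np.set_printoptions(precision=4,suppress=True)
H=np.array([.6405,.0738]); YAW=np.radians(8.65)
def P(l,h=H,yaw=YAW):
    c,s=np.cos(yaw),np.sin(yaw); return np.array([h[0]+c*l[0]-s*l[1],h[1]+s*l[0]+c*l[1]])
def lidp(q,rad=.204): return np.array([*P((-rad*np.cos(q)-.004*np.sin(q)*0,0)),.101+.004+ (rad*np.sin(q))])
def plan(g,a):
    "turn (deg, tool axes) then shifts in turned frame to bring grasp point to g, closing line at a deg from world y"
    s=status.get_state(); R0=R.from_quat(s['eef_rot']).as_matrix(); a=np.radians(a)
    y=np.array([-np.sin(a),np.cos(a),0]); z=np.array([0,0,-1.]); R1=np.c_[np.cross(y,z),y,z]
    tcp=np.array(s['tool_pos']); d=np.array(g)-[0,0,-.147]-tcp
    print('turn',np.degrees(R.from_matrix(R0.T@R1).as_rotvec()),'shift mm',1e3*R1.T@d, 't',s['clock'],'F',np.array(s['contact_force']),'grasp',tcp+.147*R0[:,2])
E
python3 - <<'E'
from h import *
plan([.4389,.0431,.16],8.65)
for n,c in(('L',(204.4,285.2)),('R',(437.8,290.8))):
    X=ray('top',c,.07); print(n,X,pix('side',[X,[X[0],X[1],0]]))
E
```

```text
turn [  0.0068   0.0013 -26.3425] shift mm [-163.057  -583.5254   97.7652] t 1.5 F [-0.2195  0.1562 -0.0417] grasp [0.1899 0.5955 0.2578]
L [0.4081 0.317  0.07  ] [[256.1729 172.0673]
 [258.3043 192.4679]]
R [ 0.4106 -0.3051  0.07  ] [[307.2963 349.0759]
 [308.0771 370.8518]]
```

play_rows(rows=[[100, 0, 0, 0, 0, 0, -8.8], [100, 0, 0, 0, 0, 0, -8.8], [100, 0, 0, 0, 0, 0, -8.7], [100, -14, -49, 0, 0, 0, 0], [100, -14, -49, 0, 0, 0, 0], [100, -14, -49, 0, 0, 0, 0], [100, -14, -49, 0, 0, 0, 0], [100, -14, -49, 0, 0, 0, 0]])

```text
clock: 2.5
tool_pos: [0.3205, 0.3095, 0.405]
eef_rot: [-0.075, 0.997, 0.0, 0.0]
contact_force: [0.8, -0.1, 0.1]
opening: 1.003
finger_force: 0.0
```

play_rows(rows=[[100, -14, -49, 0, 0, 0, 0], [100, -14, -49, 0, 0, 0, 0], [100, -14, -49, 0, 0, 0, 0], [100, -13, -48, 0, 0, 0, 0], [100, -13, -48, 0, 0, 0, 0], [100, -13, -48, 0, 0, 0, 0], [100, -11, -47, 0, 0, 0, 0], [100, 0, 0, 0, 0, 0, 0]])

```text
clock: 3.5
tool_pos: [0.4974, -0.0948, 0.4043]
eef_rot: [-0.07, 0.998, -0.001, 0.0]
contact_force: [-0.1, 1.0, 0.4]
opening: 1.003
finger_force: 0.0
```

```bash
python3 - <<'E'
from h import *
plan([.4389,.0431,.105],8.65)
E
```

```text
turn [-0.153   0.0386 -0.6657] shift mm [ 37.0616 145.094  152.341 ] t 3.5 F [-0.1131  0.9576  0.4201] grasp [ 0.4975 -0.0951  0.2573]
```

I entered millimetres but the rows take metres. The cap limited each row to 62.5 mm and nothing was near, so I'm correcting the position.

play_rows(rows=[[100, 0.013, 0.05, 0, 0, 0, -0.7], [100, 0.013, 0.05, 0, 0, 0, 0], [100, 0.011, 0.045, 0.02, 0, 0, 0], [100, 0, 0, 0.04, 0, 0, 0], [100, 0, 0, 0.04, 0, 0, 0], [100, 0, 0, 0, 0, 0, 0]])

```text
clock: 4.25
tool_pos: [0.4359, 0.0493, 0.3033]
eef_rot: [-0.082, 0.997, -0.0, -0.003]
contact_force: [0.0, -0.9, 0.5]
opening: 1.003
finger_force: 0.0
```

```bash
python3 - <<'E'
from h import *
plan([.4389,.0431,.105],8.65)
snap('side','side2.png')
E
```

```text
turn [-0.011  -0.2955  0.8018] shift mm [-1.9855 -6.6133 51.2972] t 4.25 F [ 0.0044 -0.8508  0.4761] grasp [0.4352 0.0492 0.1563]
```

View pics/side2.png

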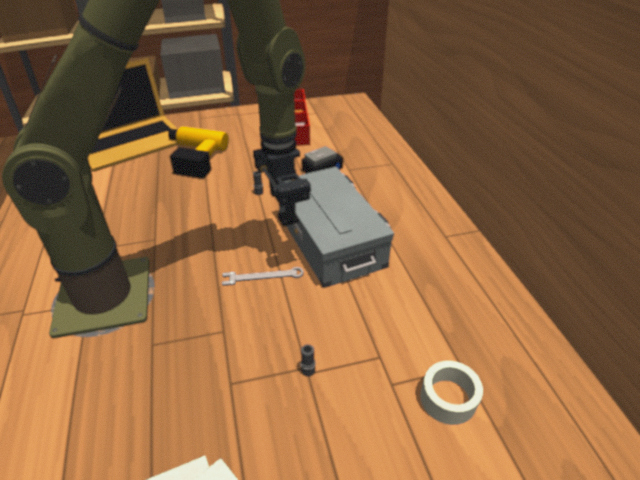

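The gripper is above the grip, which is hidden behind it at about (290,205). I'll lower and close.

play_rows(rows=[[100, -0.002, -0.006, 0.025, 0, 0, 0.8], [100, 0, 0, 0.026, 0, 0, 0], [100, 0, 0, 0, 0, 0, 0], [30, 0, 0, 0, 0, 0, 0], [30, 0, 0, 0, 0, 0, 0], [30, 0, 0, 0, 0, 0, 0], [30, 0, 0, 0, 0, 0, 0]], grip_force=12)

```text
clock: 5.18
tool_pos: [0.4401, 0.0427, 0.254]
eef_rot: [-0.074, 0.997, 0.0, 0.0]
contact_force: [-0.1, 0.0, -0.5]
opening: 0.569
finger_force: 0.0
```

```bash
python3 - <<'E'
from h import *
s=status.get_state(); print(s['opening'],s['finger_force'],s['moment'])
plan([.4389,.0431,.105],8.65)
p=lidp(0)
for q in np.radians([10,20,30,40,50,60,70]):
    n=lidp(q); d=n-p; print(np.degrees(q),'dx_tool(-toward hinge)',-np.hypot(*d[:2]),'dz',-d[2]); p=n
E
```

```text
0.5687343662890019 0.0 [ 0.0388  0.0108 -0.0393]
turn [ 0.0069  0.0328 -0.1541] shift mm [1.1042 0.5335 2.0409] t 5.175 F [-0.1447  0.0208 -0.508 ] grasp [0.4402 0.0428 0.107 ]
10.0 dx_tool(-toward hinge) -0.003099218385509542 dz -0.03542422824405378
20.0 dx_tool(-toward hinge) -0.009203486974165155 dz -0.03434788099438263
29.999999999999996 dx_tool(-toward hinge) -0.015028112268299802 dz -0.03222789076156357
40.0 dx_tool(-toward hinge) -0.020396115975753953 dz -0.029128672376054016
50.0 dx_tool(-toward hinge) -0.025144394020217523 dz -0.02514439402021751
59.99999999999999 dx_tool(-toward hinge) -0.02912867237605399 dz -0.02039611597575397
70.0 dx_tool(-toward hinge) -0.032227890761563585 dz -0.01502811226829981
```

play_rows(rows=[[30, 0.001, 0, 0.002, 0, 0, 0], [30, 0, 0, 0, 0, 0, 0], [30, 0, 0, 0, 0, 0, 0]])

```text
clock: 5.55
tool_pos: [0.4391, 0.0431, 0.2518]
eef_rot: [-0.075, 0.997, 0.0, 0.0]
contact_force: [-0.3, 2.0, 3.1]
opening: 0.453
finger_force: 12.0
```

play_rows(rows=[[30, -0.001, 0, -0.018, 0, 0, 0], [30, -0.002, 0, -0.018, 0, 0, 0], [30, -0.004, 0, -0.017, 0, 0, 0], [30, -0.005, 0, -0.017, 0, 0, 0], [30, -0.007, 0, -0.016, 0, 0, 0], [30, -0.008, 0, -0.016, 0, 0, 0], [30, -0.01, 0, -0.015, 0, 0, 0], [30, -0.011, 0, -0.014, 0, 0, 0]])

```text
clock: 6.55
tool_pos: [0.4856, 0.0504, 0.3823]
eef_rot: [-0.075, 0.997, 0.001, -0.002]
contact_force: [-0.1, 3.6, -4.8]
opening: 0.454
finger_force: 12.0
```

```bash
python3 - <<'E'
from h import *
s=status.get_state(); print(s['opening'],s['finger_force'],s['moment'])
plan(lidp(np.radians(40)),8.65)
E
```

```text
0.4536716075908024 11.999889453873038 [0.7001 0.0432 0.0444]
turn [ 0.0771 -0.2112 -0.0737] shift mm [-0.4066 -0.1834 -0.7952] t 6.55 F [-0.0522  3.5545 -4.8151] grasp [0.485  0.0505 0.2353]
```

Following the arc well; on to about 72°.

play_rows(rows=[[30, -0.012, 0, -0.013, 0, 0, 0], [30, -0.013, 0, -0.012, 0, 0, 0], [30, -0.014, 0, -0.011, 0, 0, 0], [30, -0.015, 0, -0.01, 0, 0, 0], [30, -0.016, 0, -0.008, 0, 0, 0], [30, -0.016, 0, -0.007, 0, 0, 0], [30, -0.007, 0, -0.003, 0, 0, 0], [30, 0, 0, 0, 0, 0, 0]])

```text
clock: 7.55
tool_pos: [0.5787, 0.065, 0.4458]
eef_rot: [-0.075, 0.997, 0.002, -0.0]
contact_force: [1.8, 4.7, -5.2]
opening: 0.452
finger_force: 12.0
```

```bash
python3 - <<'E'
from h import *
s=status.get_state(); print(s['opening'],s['finger_force'],s['moment'])
plan(lidp(np.radians(72)),8.65)
E
```

```text
0.45249526579598337 11.996922040125355 [ 0.949  -0.2     0.0218]
turn [ 0.1739 -0.0186 -0.0689] shift mm [ 0.5921 -0.5751 -0.2025] t 7.55 F [ 1.7922  4.6987 -5.1569] grasp [0.5786 0.0654 0.2988]
```

play_rows(rows=[[80, 0, 0, 0, 0, 0, 0], [80, 0, 0, 0, 0, 0, 0], [80, 0, 0, -0.02, 0, 0, 0], [80, 0, 0, -0.05, 0, 0, 0], [80, 0.02, 0, -0.03, 0, 0, 0], [80, 0.055, 0, 0, 0, 0, 0], [80, 0.055, 0, 0, 0, 0, 0], [80, 0.05, 0, 0, 0, 0, 0]])

```text
clock: 8.55
tool_pos: [0.3982, 0.0361, 0.5467]
eef_rot: [-0.074, 0.997, -0.001, -0.0]
contact_force: [-0.4, -0.1, 0.3]
opening: 0.799
finger_force: 0.0
```

```bash
python3 - <<'E'
from h import *
plan([.408,.316,.12],8.65)
im=snap('top'); cv2.imwrite('pics/top3.png',cv2.resize(im[150:330,190:450,::-1],None,fx=3,fy=3,interpolation=cv2.INTER_CUBIC))
for o in finder.spot_in('top','socket1_mid'): print(world('top',o['at']),o['score'])
for i in range(-2,3): print(P((-.099,i*.047)), (pix('top',[*P((-.099,i*.047)),.034])-[190,150])*3+1, (pix('top',[*P((-.099,i*.047)),.080])-[190,150])*3+1)
E
```

```text
turn [-0.0598 -0.0219 -0.2013] shift mm [-51.7381 275.2604 279.7049] t 8.55 F [-0.4217 -0.1169  0.3079] grasp [0.3982 0.0359 0.3997]
[0.523  0.1468 0.0844] 0.5
[ 0.5568 -0.034 ] [[442.0769 258.0617]] [[443.9388 250.4879]]
[0.5497 0.0124] [[391.1727 264.2666]] [[391.5892 256.8634]]
[0.5426 0.0589] [[340.2006 270.4809]] [[339.1672 263.2499]]
[0.5356 0.1054] [[289.1808 276.7022]] [[286.695  269.6448]]
[0.5285 0.1518] [[238.1339 282.9278]] [[234.195  276.0453]]
```

View pics/top3.png

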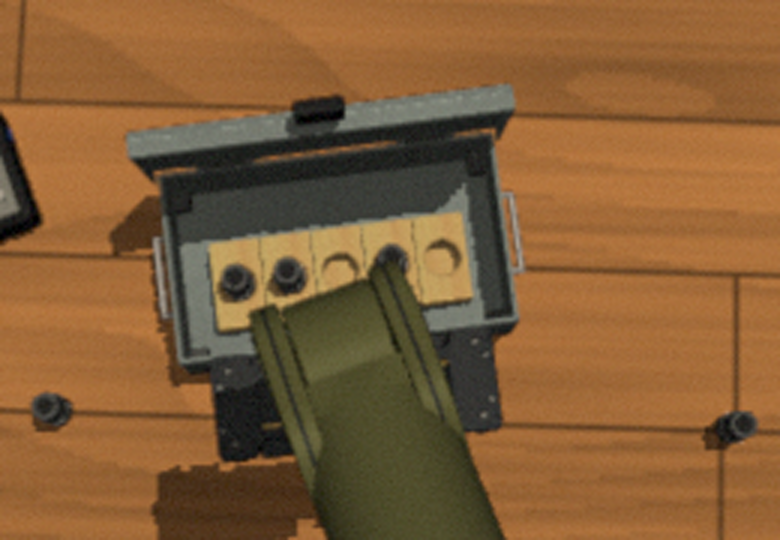

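The lid is open, with the grip at crop (318,110). The pockets at crop (340,268) and (442,258), the middle and rightmost, are empty and match my prediction.

play_rows(rows=[[70, -0.009, 0.046, 0, 0, 0, 0], [70, -0.009, 0.046, 0, 0, 0, 0], [70, -0.009, 0.046, 0, 0, 0, 0], [70, -0.009, 0.046, 0, 0, 0, 0], [70, -0.009, 0.046, 0, 0, 0, 0], [70, -0.007, 0.045, 0, 0, 0, 0], [70, 0, 0, 0.045, 0, 0, 9], [70, 0, 0, 0.045, 0, 0, 9]])

```text
clock: 9.65
tool_pos: [0.4118, 0.3173, 0.4557]
eef_rot: [0.085, 0.996, 0.001, 0.001]
contact_force: [0.6, 0.2, -0.5]
opening: 0.698
finger_force: 0.0
```

play_rows(rows=[[70, 0, 0, 0.045, 0, 0, 9], [70, 0, 0, 0.045, 0, 0, 9], [70, 0, 0, 0.045, 0, 0, 9], [70, 0, 0, 0.045, 0, 0, 9.5], [70, 0, 0, 0, 0, 0, 0]])

```text
clock: 10.28
tool_pos: [0.4107, 0.3162, 0.2743]
eef_rot: [0.39, 0.921, -0.003, -0.001]
contact_force: [-0.9, 0.2, 0.3]
opening: 0.7
finger_force: 0.0
```

```bash
python3 - <<'E'
from h import *
plan([.408,.316,.033],-46.35); print(status.get_state()['q'])
E
```

```text
turn [-0.3516  0.0578  0.4848] shift mm [ 1.7552 -2.0789 94.2574] t 10.275 F [-0.9155  0.2032  0.3477] grasp [0.4102 0.3154 0.1273]
[-0.6479  0.7631 -0.1602  1.9934  0.2815  0.4122 -0.2536]
```

play_rows(rows=[[70, 0.002, -0.002, 0.03, -0.3, 0, 0.5], [70, 0, 0, 0.03, 0, 0, 0], [70, 0, 0, 0.034, 0, 0, 0], [70, 0, 0, 0, 0, 0, 0], [20, 0, 0, 0, 0, 0, 0], [20, 0, 0, 0, 0, 0, 0], [20, 0, 0, 0, 0, 0, 0], [20, 0, 0, 0, 0, 0, 0]], grip_force=4)

```text
clock: 11.28
tool_pos: [0.4088, 0.3169, 0.1834]
eef_rot: [0.395, 0.919, 0.003, 0.001]
contact_force: [-0.4, -0.2, 6.6]
opening: 0.319
finger_force: 4.0
```

play_rows(rows=[[20, 0, 0, 0, 0, 0, 0], [20, 0, 0, 0, 0, 0, 0]])

```text
clock: 11.52
tool_pos: [0.4087, 0.3169, 0.1834]
eef_rot: [0.395, 0.919, 0.003, 0.001]
contact_force: [0.5, 0.1, 6.7]
opening: 0.317
finger_force: 4.0
```

```bash
python3 - <<'E'
from h import *
plan([.408,.316,.033],-46.35)
E
```

```text
turn [ 0.3468  0.0105 -0.1374] shift mm [-0.1314 -1.1252  3.4015] t 11.525 F [0.4844 0.1055 6.6516] grasp [0.4094 0.3175 0.0364]
```

play_rows(rows=[[60, 0, 0, -0.006, 0.3, 0, 0], [60, 0, 0, 0, 0, 0, 0], [60, 0, 0, 0, 0, 0, 0], [60, 0, 0, 0, 0, 0, -10], [60, 0, 0, 0, 0, 0, -10], [60, 0, 0, 0, 0, 0, -10], [60, 0, 0, 0, 0, 0, -10], [60, 0, 0, 0, 0, 0, -10]])

```text
clock: 12.52
tool_pos: [0.4085, 0.3167, 0.1885]
eef_rot: [-0.034, 0.999, -0.0, -0.0]
contact_force: [-0.5, -0.3, -1.0]
opening: 0.603
finger_force: 0.0
```

play_rows(rows=[[60, 0, 0, 0, 0, 0, -10], [60, 0, 0, 0, 0, 0, -10], [60, 0, 0, 0, 0, 0, -10], [60, 0, 0, 0, 0, 0, -10], [60, 0, 0, 0, 0, 0, 0]])

```text
clock: 13.15
tool_pos: [0.4086, 0.3165, 0.1885]
eef_rot: [-0.37, 0.929, 0.0, -0.0]
contact_force: [0.6, -0.1, 0.6]
opening: 0.598
finger_force: 0.0
```

```bash
python3 - <<'E'
from h import *
plan([.4094,.3175,.037],43.65)
im=snap('side'); cv2.imwrite('pics/s4.png',cv2.resize(im[130:230,200:330,::-1],None,fx=5,fy=5,interpolation=cv2.INTER_CUBIC))
E
```

```text
turn [ 0.0335 -0.0264 -0.2688] shift mm [-1.2081  0.1727  4.4557] t 13.15 F [ 0.5941 -0.1091  0.6025] grasp [0.4085 0.3166 0.0415]
```

View pics/s4.png

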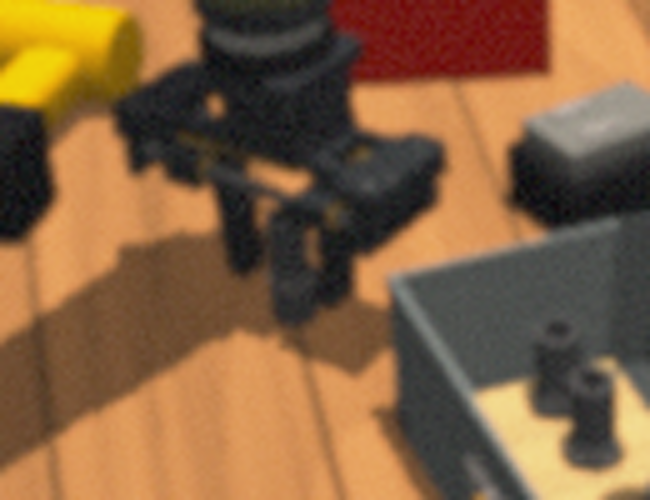

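The socket still stands upright between the fingers, at crop (293,280).

play_rows(rows=[[25, -0.001, 0, 0, 0, 0, 0], [25, 0, 0, 0, 0, 0, 0], [25, 0, 0, 0, 0, 0, 0], [25, 0, 0, 0, 0, 0, 0], [40, 0, 0, 0, 0, 0, 0], [40, 0, 0, -0.016, 0, 0, 0], [40, 0, 0, 0, 0, 0, 0]])

```text
clock: 14.08
tool_pos: [0.4096, 0.3176, 0.2053]
eef_rot: [-0.37, 0.929, 0.0, 0.001]
contact_force: [0.2, 0.3, -0.2]
opening: 0.4
finger_force: 0.0
```

play_rows(rows=[[15, 0, 0, 0, 0, 0, 0], [15, 0, 0, 0, 0, 0, 0], [15, 0, 0, 0, 0, 0, 0], [15, 0, 0, 0, 0, 0, 0]], grip_force=15)

```text
clock: 14.58
tool_pos: [0.4092, 0.3175, 0.2044]
eef_rot: [-0.371, 0.929, -0.0, -0.0]
contact_force: [-0.3, 0.6, -1.3]
opening: 0.274
finger_force: 15.0
```

```bash
python3 - <<'E'
from h import *
plan([.4094,.3175,.058],43.65); plan([*P((-.099,0)),.24],43.65)
E
```

```text
turn [ 0.0068 -0.0271 -0.1414] shift mm [-0.1705 -0.0973 -0.5738] t 14.575 F [-0.286   0.5742 -1.2708] grasp [0.4091 0.3174 0.0574]
turn [ 0.0068 -0.0271 -0.1414] shift mm [  81.9228 -279.1642 -182.5738] t 14.575 F [-0.286   0.5742 -1.2708] grasp [0.4091 0.3174 0.0574]
```

play_rows(rows=[[15, 0, 0, -0.04, 0, 0, 0], [15, 0, 0, -0.05, 0, 0, 0], [15, 0, 0, -0.05, 0, 0, 0], [15, 0, 0, -0.043, 0, 0, 0], [15, 0, 0, 0, 0, 0, 0]])

```text
clock: 15.2
tool_pos: [0.4096, 0.3181, 0.3903]
eef_rot: [-0.37, 0.929, 0.001, 0.003]
contact_force: [-0.2, 0.4, -2.1]
opening: 0.278
finger_force: 15.0
```

```bash
python3 - <<'E'
from h import *
plan([*P((-.099,0)),.24],43.65); print(status.get_state()['opening'])
im=snap('top'); x0,y0=250,215
c=cv2.resize(im[y0:y0+50,x0:x0+100,::-1],None,fx=8,fy=8,interpolation=cv2.INTER_CUBIC)
for i in range(-2,3):
    a=np.linspace(0,6.3,60)
    for rr,z,col in((.016,.034,(0,0,255)),(.0125,.08,(0,255,0))):
        if (i in(0,-2))!=(z==.034): continue
        pts=np.array([[*P((-.099,i*.047))+rr*np.array([np.cos(t),np.sin(t)]),z] for t in a])
        cv2.polylines(c,[np.int32((pix('top',pts)-[x0,y0]+.5)*8-.5)],True,col,1)
cv2.imwrite('pics/t5.png',c)
E
```

```text
turn [-0.003   0.3343 -0.1767] shift mm [  82.6754 -279.3266    3.2931] t 15.2 F [-0.1647  0.4254 -2.0633] grasp [0.4103 0.3187 0.2433]
0.27778020733595055
```

View pics/t5.png

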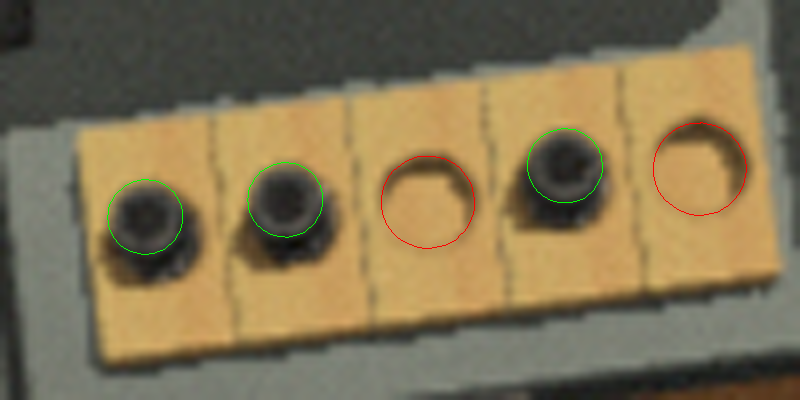

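The drawn outlines fit the pockets at crop (428,202) and (700,168) and the sockets to about 1 mm. I'll carry the first socket to the middle pocket.

play_rows(rows=[[15, 0.0135, -0.0465, 0, 0, 0, 0], [15, 0.0135, -0.0465, 0, 0, 0, 0], [15, 0.0135, -0.0465, 0, 0, 0, 0], [15, 0.0135, -0.0465, 0, 0, 0, 0], [15, 0.0145, -0.0465, 0, 0, 0, 0], [15, 0.014, -0.0465, 0, 0, 0, 0], [15, 0, 0, 0.03, 0, 0, 0], [15, 0, 0, 0.03, 0, 0, 0]])

```text
clock: 16.25
tool_pos: [0.5411, 0.0569, 0.3249]
eef_rot: [-0.37, 0.929, 0.0, -0.002]
contact_force: [0.4, 0.1, -1.2]
opening: 0.278
finger_force: 15.0
```

play_rows(rows=[[15, 0, 0, 0.03, 0, 0, 0], [15, 0, 0, 0, 0, 0, 0], [15, 0, 0, 0, 0, 0, 0]])

```text
clock: 16.62
tool_pos: [0.5415, 0.0586, 0.2976]
eef_rot: [-0.371, 0.929, 0.0, -0.0]
contact_force: [-0.4, -0.0, -1.7]
opening: 0.276
finger_force: 15.0
```

```bash
python3 - <<'E'
from h import *
plan([*P((-.099,0)),.070],43.65); print(status.get_state()['opening'])
E
```

```text
turn [ 0.0353 -0.0253 -0.1171] shift mm [-1.0706 -0.5413 80.6072] t 16.625 F [-0.3628 -0.0061 -1.6604] grasp [0.5414 0.0586 0.1506]
0.2764074859035853
```

play_rows(rows=[[15, -0.001, -0.0005, 0.025, 0, 0, 0], [15, 0, 0, 0.025, 0, 0, 0], [15, 0, 0, 0, 0, 0, 0]])

```text
clock: 17.0
tool_pos: [0.5424, 0.0586, 0.2474]
eef_rot: [-0.371, 0.929, -0.0, -0.001]
contact_force: [-0.1, 0.0, -1.6]
opening: 0.276
finger_force: 15.0
```

```bash
python3 - <<'E'
from h import *
plan([*P((-.099,0)),.070],43.65)
E
```

```text
turn [ 0.0283 -0.0811 -0.128 ] shift mm [-0.3982  0.0727 30.4477] t 17.0 F [-0.0845  0.021  -1.6306] grasp [0.5422 0.0585 0.1004]
```

play_rows(rows=[[15, 0, 0, 0.006, 0, 0, 0], [15, 0, 0, 0.008, 0, 0, 0], [15, 0, 0, 0.009, 0, 0, 0], [15, 0, 0, 0.009, 0, 0, 0], [15, 0, 0, 0, 0, 0, 0]])

```text
clock: 17.62
tool_pos: [0.5425, 0.0587, 0.215]
eef_rot: [-0.371, 0.929, 0.0, -0.0]
contact_force: [-0.1, -0.1, -2.0]
opening: 0.279
finger_force: 15.0
```

play_rows(rows=[[42, 0, 0, 0, 0, 0, 0], [42, 0, 0, 0, 0, 0, 0], [42, 0, 0, 0, 0, 0, 0], [42, 0, 0, -0.03, 0, 0, 0], [42, 0, 0, -0.05, 0, 0, 0], [42, 0, 0, -0.05, 0, 0, 0], [60, 0, 0, -0.04, 0, 0, 0], [60, 0.05, -0.0245, 0, 0, 0, 0]])

```text
clock: 18.62
tool_pos: [0.5249, 0.0104, 0.3897]
eef_rot: [-0.374, 0.928, 0.001, 0.006]
contact_force: [-0.1, -1.9, -0.8]
opening: 0.594
finger_force: 0.0
```

play_rows(rows=[[60, 0.05, -0.0245, 0, 0, 0, 0], [60, 0.05, -0.0245, 0, 0, 0, 0], [60, 0.05, -0.0245, 0, 0, 0, 0], [60, 0.05, -0.0245, 0, 0, 0, 0], [60, 0.05, -0.0245, 0, 0, 0, 0], [60, 0.0486, -0.0245, 0, 0, 0, 0], [60, 0, 0, 0.05, 0, 0, 0], [60, 0, 0, 0.03, 0, 0, 0]])

```text
clock: 19.62
tool_pos: [0.4066, -0.3069, 0.3042]
eef_rot: [-0.369, 0.929, 0.0, -0.0]
contact_force: [-0.7, 0.0, 0.6]
opening: 0.598
finger_force: 0.0
```

```bash
python3 - <<'E'
from h import *
plan([.4095,-.3055,.041],43.65); print(status.get_state()['q'])
im=snap('top'); x0,y0=250,150
cv2.imwrite('pics/t6.png',cv2.resize(im[150:300,240:440,::-1],None,fx=4,fy=4,interpolation=cv2.INTER_CUBIC))
E
```

```text
turn [ 0.0586 -0.0281 -0.3107] shift mm [ -3.0059  -0.9945 116.2125] t 19.625 F [-0.708   0.0439  0.5674] grasp [ 0.4065 -0.3068  0.1572]
[ 0.976   0.7858 -0.7052  1.9876  0.8185  0.6791  2.0674]
```

View pics/t6.png

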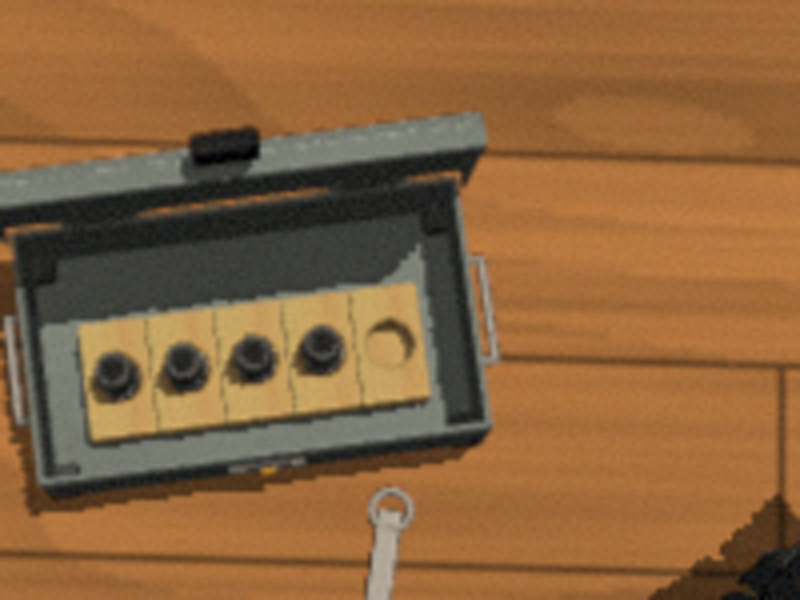

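The first socket sits home at crop (253,357), and the empty pocket is at (390,343). Next is the right-hand socket, squeezed first at this yaw.

play_rows(rows=[[65, -0.003, -0.001, 0.04, 0, 0, 0], [65, 0, 0, 0.04, 0, 0, 0], [65, 0, 0, 0.036, 0, 0, 0], [65, 0, 0, 0, 0, 0, 0], [25, 0, 0, 0, 0, 0, 0], [25, 0, 0, 0, 0, 0, 0], [25, 0, 0, 0, 0, 0, 0], [25, 0, 0, 0, 0, 0, 0]], grip_force=4)

```text
clock: 20.68
tool_pos: [0.4107, -0.3043, 0.1904]
eef_rot: [-0.371, 0.929, -0.0, 0.0]
contact_force: [-1.6, 0.9, 4.8]
opening: 0.317
finger_force: 4.0
```

play_rows(rows=[[25, 0, 0, 0, 0, 0, 0]])

```text
clock: 20.8
tool_pos: [0.4106, -0.3042, 0.1901]
eef_rot: [-0.371, 0.929, 0.0, 0.0]
contact_force: [-2.3, 0.6, 5.1]
opening: 0.315
finger_force: 4.0
```

```bash
python3 - <<'E'
from h import *
plan([.4095,-.3055,.041],43.65)
E
```

```text
turn [-0.0002  0.0021 -0.1344] shift mm [ 1.6816 -0.1902  2.117 ] t 20.8 F [-2.2759  0.596   5.1427] grasp [ 0.4106 -0.3042  0.0431]
```

play_rows(rows=[[60, 0, 0, 0, 0, 0, 0], [60, 0, 0, 0, 0, 0, 0], [60, 0, 0, 0, 0, 0, 0], [60, 0, 0, 0, 0, 0, 10], [60, 0, 0, 0, 0, 0, 10], [60, 0, 0, 0, 0, 0, 10], [60, 0, 0, 0, 0, 0, 10], [60, 0, 0, 0, 0, 0, 10]])

```text
clock: 21.8
tool_pos: [0.4108, -0.3044, 0.1896]
eef_rot: [0.059, 0.998, 0.0, 0.0]
contact_force: [0.6, -0.8, -0.7]
opening: 0.602
finger_force: 0.0
```

play_rows(rows=[[60, 0, 0, 0, 0, 0, 10], [60, 0, 0, 0, 0, 0, 10], [60, 0, 0, 0, 0, 0, 10], [60, 0, 0, 0, 0, 0, 10], [60, 0, 0, 0, 0, 0, 0]])

```text
clock: 22.42
tool_pos: [0.4109, -0.3042, 0.1896]
eef_rot: [0.394, 0.919, -0.0, -0.0]
contact_force: [0.1, -0.4, -0.0]
opening: 0.598
finger_force: 0.0
```

```bash
python3 - <<'E'
from h import *
plan([.4106,-.3042,.041],-46.35); print(status.get_state()['q'])
E
```

```text
turn [-0.0091  0.0009 -0.022 ] shift mm [ 0.2253 -0.2041  1.6069] t 22.425 F [ 0.0668 -0.3635 -0.0136] grasp [ 0.4109 -0.3042  0.0426]
[ 0.6396  0.9182 -0.1528  2.0393  0.574   0.2249  0.7453]
```

play_rows(rows=[[25, 0, 0, 0, 0, 0, 0], [25, 0, 0, 0, 0, 0, 0], [25, 0, 0, 0, 0, 0, 0], [25, 0, 0, 0, 0, 0, 0], [40, 0, 0, 0, 0, 0, 0], [40, 0, 0, -0.016, 0, 0, 0], [40, 0, 0, 0, 0, 0, 0]])

```text
clock: 23.3
tool_pos: [0.411, -0.3046, 0.2063]
eef_rot: [0.395, 0.919, 0.0, 0.001]
contact_force: [-0.3, 0.1, -0.0]
opening: 0.399
finger_force: 0.0
```

play_rows(rows=[[15, 0, 0, 0, 0, 0, 0], [15, 0, 0, 0, 0, 0, 0], [15, 0, 0, 0, 0, 0, 0], [15, 0, 0, 0, 0, 0, 0], [15, 0, 0, -0.05, 0, 0, 0], [15, 0, 0, -0.05, 0, 0, 0], [15, 0, 0, -0.05, 0, 0, 0], [15, 0, 0, -0.035, 0, 0, 0]], grip_force=15)

```text
clock: 24.3
tool_pos: [0.4106, -0.3043, 0.3926]
eef_rot: [0.395, 0.919, 0.0, 0.001]
contact_force: [-0.1, -0.5, -2.0]
opening: 0.276
finger_force: 15.0
```

play_rows(rows=[[15, 0, 0, 0, 0, 0, -10], [15, 0, 0, 0, 0, 0, -10], [15, 0, 0, 0, 0, 0, 0]])

```text
clock: 24.68
tool_pos: [0.4103, -0.3044, 0.3903]
eef_rot: [0.23, 0.973, 0.0, -0.0]
contact_force: [-0.1, -0.1, -1.5]
opening: 0.279
finger_force: 15.0
```

```bash
python3 - <<'E'
from h import *
plan([*P((-.099,-.094)),.24],-26.35); print(status.get_state()['opening'])
E
```

```text
turn [ 0.0324 -0.0622 -0.2574] shift mm [-11.2649 307.3285   3.3254] t 24.675 F [-0.0799 -0.0978 -1.5452] grasp [ 0.4102 -0.3043  0.2433]
0.2790972282517987
```

play_rows(rows=[[15, -0.002, 0.052, 0, 0, 0, 0], [15, -0.002, 0.052, 0, 0, 0, 0], [15, -0.002, 0.051, 0, 0, 0, 0], [15, -0.002, 0.051, 0, 0, 0, 0], [15, -0.002, 0.051, 0, 0, 0, 0], [15, -0.001, 0.05, 0, 0, 0, 0], [15, 0, 0, 0.045, 0, 0, 0], [15, 0, 0, 0.045, 0, 0, 0]])

```text
clock: 25.68
tool_pos: [0.5577, -0.0336, 0.2996]
eef_rot: [0.23, 0.973, 0.0, 0.0]
contact_force: [0.2, -0.6, -1.6]
opening: 0.276
finger_force: 15.0
```

play_rows(rows=[[15, 0, 0, 0.045, 0, 0, 0], [15, 0, 0, 0, 0, 0, 0], [15, 0, 0, 0, 0, 0, 0]])

```text
clock: 26.05
tool_pos: [0.5581, -0.0342, 0.2568]
eef_rot: [0.23, 0.973, 0.0, 0.001]
contact_force: [0.1, 0.3, -1.3]
opening: 0.278
finger_force: 15.0
```

```bash
python3 - <<'E'
from h import *
plan([*P((-.099,-.094)),.070],-26.35)
E
```

```text
turn [ 0.0516  0.0724 -0.2151] shift mm [ 1.2657 -0.3733 39.8219] t 26.05 F [ 0.1207  0.2516 -1.2934] grasp [ 0.5583 -0.0342  0.1098]
```

play_rows(rows=[[15, 0.001, 0, 0.007, 0, 0, 0], [15, 0, 0, 0.008, 0, 0, 0], [15, 0, 0, 0.008, 0, 0, 0], [15, 0, 0, 0.008, 0, 0, 0], [15, 0, 0, 0.009, 0, 0, 0], [15, 0, 0, 0, 0, 0, 0]])

```text
clock: 26.8
tool_pos: [0.5566, -0.034, 0.215]
eef_rot: [0.229, 0.973, -0.0, -0.0]
contact_force: [-1.1, 0.4, -0.6]
opening: 0.278
finger_force: 15.0
```

play_rows(rows=[[42, 0, 0, 0, 0, 0, 0], [42, 0, 0, 0, 0, 0, 0], [42, 0, 0, 0, 0, 0, 0], [42, 0, 0, -0.04, 0, 0, 0], [42, 0, 0, -0.06, 0, 0, 0], [70, 0, 0, -0.06, 0, 0, 0], [70, 0.02, 0, -0.06, 0, 0, 0], [70, 0.05, -0.02, -0.06, 0, 0, 0]])

```text
clock: 27.8
tool_pos: [0.4976, -0.0212, 0.4841]
eef_rot: [0.229, 0.973, 0.001, 0.002]
contact_force: [0.9, -0.3, 0.8]
opening: 0.7
finger_force: 0.0
```

play_rows(rows=[[70, 0.06, 0, 0, 0, 0, 0], [70, 0.05, 0, -0.02, 0, 0, -9], [70, 0, 0, -0.02, 0, 0, -9], [70, 0, 0, 0, 0, 0, -9], [70, 0, 0, 0, 0, 0, -8], [70, 0, 0, 0, 0, 0, 0]])

```text
clock: 28.55
tool_pos: [0.3986, 0.0271, 0.5216]
eef_rot: [-0.073, 0.997, -0.0, 0.0]
contact_force: [-0.5, 0.2, -1.0]
opening: 0.701
finger_force: 0.0
```

```bash
python3 - <<'E'
from h import *
plan(lidp(1.5,.208)+[0,0,.06],8.65); print(status.get_state()['q'])
im=snap('top')
a=cv2.resize(im[150:300,220:400,::-1],None,fx=4,fy=4,interpolation=cv2.INTER_CUBIC)
x=(pix('top',lidp(1.5,.218))[0]-[220,150])*4; cv2.circle(a,tuple(np.int32(x)),3,(0,0,255),-1)
cv2.imwrite('pics/t7.png',a)
E
```

```text
turn [-0.0026  0.003  -0.2322] shift mm [-231.4168    9.8119    2.0818] t 28.55 F [-0.4618  0.2123 -0.9501] grasp [0.3987 0.0271 0.3746]
[ 0.4424  0.3028 -0.829   1.989   0.2714  0.9621  1.1966]
```

View pics/t7.png

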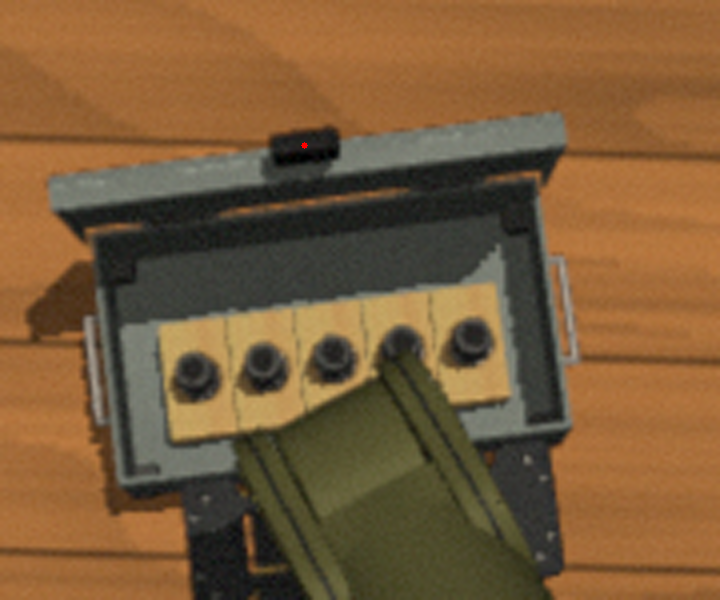

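All five sockets are in their pockets, and the lid grip at crop (304,147) matches the prediction. I'll grasp it now.

play_rows(rows=[[75, -0.046, 0.002, 0, 0, 0, 0], [75, -0.046, 0.002, 0, 0, 0, 0], [75, -0.046, 0.002, 0, 0, 0, 0], [75, -0.047, 0.002, 0, 0, 0, 0], [75, -0.046, 0.002, 0, 0, 0, 0], [75, 0, 0, 0, 0, 0, 0], [75, 0, 0, 0, 0, 0, 0]])

```text
clock: 29.48
tool_pos: [0.6252, 0.0715, 0.5211]
eef_rot: [-0.074, 0.997, -0.0, -0.001]
contact_force: [-0.4, -0.4, -0.5]
opening: 0.753
finger_force: 0.0
```

```bash
python3 - <<'E'
from h import *
plan(lidp(1.5,.208),8.65)
p=lidp(1.5,.208)
for q in np.arange(1.4,.85,-.1):
    n=lidp(q,.208); d=n-p; print(round(q,2),'dx',np.hypot(*d[:2]),'dz',-d[2]); p=n
E
```

```text
turn [-0.0063 -0.0855 -0.1709] shift mm [-0.7142 -0.0339 61.612 ] t 29.475 F [-0.3898 -0.3714 -0.4817] grasp [0.625  0.0715 0.3741]
1.4 dx 0.020639827776367883 dz 0.0025054133760436526
1.3 dx 0.02028659063066407 dz 0.004553441270823577
1.2 dx 0.01973065657723402 dz 0.006555972685593048
1.1 dx 0.018977580325372004 dz 0.008492998988404499
1.0 dx 0.018034886364052885 dz 0.01034516605273611
0.9 dx 0.016911993779725132 dz 0.01209396763752596
```

play_rows(rows=[[75, 0, 0, 0.03, 0, 0, 0], [75, 0, 0, 0.031, 0, 0, 0], [75, 0, 0, 0, 0, 0, 0], [35, 0, 0, 0, 0, 0, 0], [35, 0, 0, 0, 0, 0, 0], [35, 0, 0, 0, 0, 0, 0], [35, 0, 0, 0, 0, 0, 0], [35, 0, 0, 0, 0, 0, 0]], grip_force=12)

```text
clock: 30.48
tool_pos: [0.6258, 0.0726, 0.4618]
eef_rot: [-0.075, 0.997, 0.001, 0.001]
contact_force: [-1.2, 3.7, 6.3]
opening: 0.451
finger_force: 12.0
```

play_rows(rows=[[35, 0, 0, 0, 0, 0, 0]])

```text
clock: 30.6
tool_pos: [0.6259, 0.0726, 0.4619]
eef_rot: [-0.075, 0.997, 0.001, 0.001]
contact_force: [-2.1, 2.9, 6.0]
opening: 0.452
finger_force: 12.0
```

play_rows(rows=[[35, 0.0103, 0, 0.001, 0, 0, 0], [35, 0.0103, 0, 0.0015, 0, 0, 0], [35, 0.0102, 0, 0.002, 0, 0, 0], [35, 0.0101, 0, 0.0025, 0, 0, 0], [35, 0.01, 0, 0.003, 0, 0, 0], [35, 0.0098, 0, 0.0035, 0, 0, 0], [35, 0.0096, 0, 0.004, 0, 0, 0], [35, 0.0094, 0, 0.0045, 0, 0, 0]])

```text
clock: 31.6
tool_pos: [0.5465, 0.0602, 0.4393]
eef_rot: [-0.075, 0.997, 0.0, 0.001]
contact_force: [-1.6, 2.9, 3.9]
opening: 0.456
finger_force: 12.0
```

play_rows(rows=[[35, 0.0091, 0, 0.005, 0, 0, 0], [35, 0.009, 0, 0.0053, 0, 0, 0], [35, 0.0086, 0, 0.0058, 0, 0, 0], [35, 0.0084, 0, 0.006, 0, 0, 0], [35, 0, 0, 0, 0, 0, 0], [35, 0, 0, 0, 0, 0, 0], [35, 0, 0, 0, 0, 0, 0], [35, 0, 0, 0, 0, 0, 0]])

```text
clock: 32.6
tool_pos: [0.5115, 0.0546, 0.4157]
eef_rot: [-0.075, 0.997, 0.0, -0.001]
contact_force: [-3.6, 4.9, 1.0]
opening: 0.449
finger_force: 12.0
```

```bash
python3 - <<'E'
from h import *
plan(lidp(.9,.208),8.65)
s=status.get_state(); g=np.array(s['tool_pos'])-[0,0,.147]
dx=np.hypot(*(H-g[:2])); print('angle by grasp',np.arctan2(g[2]-.105,dx),np.hypot(dx,g[2]-.105),s['finger_force'],s['opening'])
im=snap('side')
a=cv2.resize(im[100:300,220:440,::-1],None,fx=3,fy=3,interpolation=cv2.INTER_CUBIC)
for q,col in((.79,(0,0,255)),(.9,(0,255,0)),(1.02,(255,0,0))):
    L=[[*P((-r*np.cos(q),-.154)),.101+r*np.sin(q)] for r in(0,.176)]
    cv2.polylines(a,[np.int32((pix('side',L)-[220,100])*3)],False,col,1)
cv2.imwrite('pics/s8.png',a)
E
```

```text
turn [ 0.0455 -0.1151 -0.1016] shift mm [-1.0835 -0.413   0.7676] t 32.6 F [-3.6027  4.8933  0.9851] grasp [0.5112 0.0547 0.2687]
angle by grasp 0.8982221191613156 0.20927555291056507 12.001330289058387 0.4494969285773607
```

View pics/s8.png

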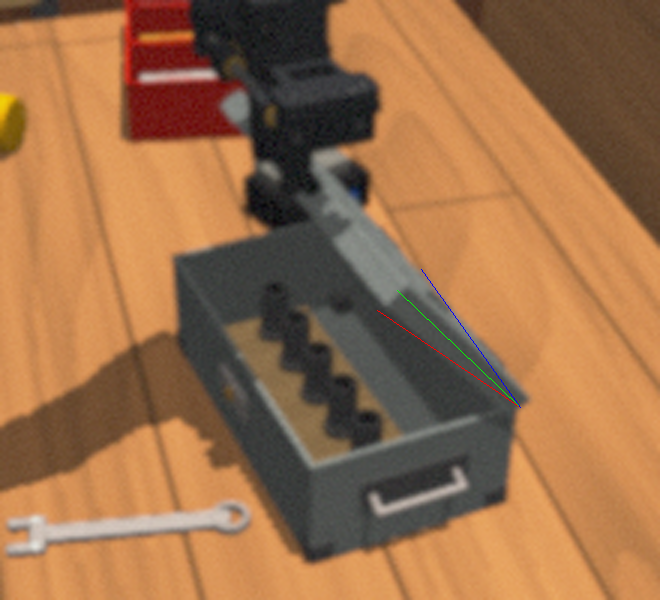

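The lid is held with its near lower corner at about crop (389,302), between the 0.79 and 0.90 rad guide lines, and all five sockets are standing. I'll raise it slightly to centre it in the window.

play_rows(rows=[[35, -0.003, 0, -0.002, 0, 0, 0], [35, -0.003, 0, -0.002, 0, 0, 0], [35, 0, 0, 0, 0, 0, 0], [35, 0, 0, 0, 0, 0, 0], [35, 0, 0, 0, 0, 0, 0], [35, 0, 0, 0, 0, 0, 0], [35, 0, 0, 0, 0, 0, 0], [35, 0, 0, 0, 0, 0, 0]])

```text
clock: 33.65
tool_pos: [0.517, 0.0555, 0.4197]
eef_rot: [-0.075, 0.997, 0.0, -0.002]
contact_force: [-3.7, 4.3, 3.9]
opening: 0.452
finger_force: 12.0
```

```bash
python3 - <<'E'
from h import *
s=status.get_state(); g=np.array(s['tool_pos'])-[0,0,.147]
dx=np.hypot(*(H-g[:2])); print('angle',np.arctan2(g[2]-.105,dx),s['finger_force'],np.abs(s['qd']).max())
print(r.finish_job())
E
```

```text
angle 0.9307383755781845 12.004715900402516 0.0019134169797365792
the job is handed in; nothing more can be done
None
```

I handed in the job with all five sockets standing in their pockets and the gripper still holding the lid still at about 0.93 rad (about 7° below balance, worked out from the arm's pose), after about 34 s on the robot clock; the hand-in returned no verdict.

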